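Put the microscope kit into its matching trays

ROBOT

A 7-joint arm with a two-finger parallel gripper is mounted at the origin on the work surface. World frame = base frame: x ahead of the robot, y to its left, z up, the work surface at z = 0. Lengths are in m, angles in degrees, forces in N, time in s.
With the tool pointing down it reaches from about 0.425 to 0.875 m from the base axis. Payload 4.7 kg.
Tool frame: the origin (TCP) lies midway between the tips of the shut fingers; the grasp point (between the pads) lies 19 mm behind it (env.grip_point_offset is the distance from the TCP to the grasp point, in m); z points along the fingers, y is the line along which they close (so a half turn about z gives the same grasp; the last joint's range is limited). The gripper opens to 87 mm and grips with 3 to 60 N. Pads are 19 mm wide; open, the fingers measure 117 mm over their backs; the gripper's body (75 mm by 190 mm) begins 51 mm behind the grasp point.
Start: joints at [-72.416, 18.392, -4.016, 83.108, 1.295, 78.541, -3.26], TCP at [0.188, 0.622, 0.223] pointing down, gripper open.
Joint ranges: [-163.93, 163.93], [-17.29, 119.83], [-79.2, 71.16], [3.27, 140.29], [-89.18, 269.18], [5.43, 117.66], [-154.24, 154.24]. Speed limits (degrees/s): [147.25, 147.25, 180, 180, 180, 180, 180].

INTERFACE

Orientations are given as [roll, pitch, yaw] about the fixed x, y, z axes, in that order (R = Rz(yaw) Ry(pitch) Rx(roll)).
In Python, from cell import env gives the robot as it stands.
- The arm moves only by the shell command python3 -m jog 'ROWS' [FORCE]. ROWS is JSON, a list of rows, each a list of 7 numbers: the shift along the tool's x, y, z in m, then the turn, a rotation vector about the tool's x, y, z in rad, then the finger opening in m, from 0 to 0.087. A call has 1 to 12 rows; each row shifts and turns the commanded pose from where the row before left it, along the tool's axes as they then stand; what a row does not reach is not made up. A row lasts 1/12 s, in which the tool goes at most 41.7 mm and 7.16 degrees, less where a joint would pass 70% of its speed; a pose out of reach is approached as far as the arm can. A call is refused whole if a number of a shift passes 0.0417 or a number of a turn 0.125, either way. A call with a gripper value outside its range is refused whole. The fingers move at their own pace and stop on an object; FORCE is the grip in N (left out, the last holds). Time passes only in rows, so rows that do not move let the fingers close. It gives the time, the measured TCP pose, the force, the opening and the grip force at its end, in the units of the state.
- env.get_obs(): the state, without advancing time (a new reading comes with each control period).
- env.read_camera(name): name is "side" or "top" or "wrist"; returns the picture (420x560x3 uint8, blue, green, red); there is no depth.
- env.get_calibration(name): a dict with "fov_y" (degrees; the focal length in pixels is half the picture's height over the tangent of half this angle, whatever the lens; pixels are square), "cx", "cy" (the principal point, pixels), "pose" (4x4, takes a point from camera to world coordinates). Camera axes: x right, y up, looking along -z (the intrinsics and any distortion apply to the point x, -y, -z); pixel columns grow to the right and rows downward; lengths in m; the calibration is good to about 2 mm. A picture is of the moment at which its call begins: read the wrist's pose just before it. get_calibration takes no time and is no camera call; for the wrist camera it gives the pose at the moment of the call.
- env.sign_off(): hands the job in; it is judged then, once.
The state is a dict: "time_s": time; "qpos": joint angles; "joint_velocities": joint speeds; "effort": joint torques, N m; "tool_pos": TCP position; "tool_rot": TCP orientation; "force": force on the tool from outside, world axes, zero at the start; "wrist_torque": the same for the moment, N m; "grip_width": finger opening in m; "grasp_force": force on a finger pad.
Only numpy, scipy, OpenCV 4.12 (cv2) and the standard library are available. Lean on these libraries where they do the work, as an engineer would, in place of code of your own. Each camera call takes 0.05 s, during which the arm holds its last target. There are 200 camera calls.

TASK

Tidy the microscope bench: put the teal-capped bottle, the black eyepiece, the red slide box and the yellow-lidded specimen pot each into the tray whose rim has its colour, standing flat on the tray floor inside the rim (the slide box squarely, either way round). Keep everything upright, set it down gently rather than dropping it, and leave the beaker and the amber bottle where they are.

Things in the scene. Friction and masses are not known exactly. Their poses are not given: they have to be found in the camera images.
- bottle: loose reagent bottle, pale glass, with a teal screw cap. Glass body 54 mm in diameter; cap 40 mm in diameter from 70 to 96 mm height (the top), the place to grip. About 0.15 kg. Origin: centre of its underside, z up.
- eyepiece: loose microscope eyepiece standing on its black rubber eyecup: eyecup 46 mm in diameter and 30 mm high, above it a bare silver metal barrel 30 mm in diameter from 30 to 60 mm height (the top), the place to grip. About 0.12 kg. Origin: centre of its underside, z up.
- slidebox: loose closed red plastic box for microscope slides with a white label on top, 76 mm (its x) by 46 mm (its y), 36 mm high; grip it across the 46 mm. It may lie either way round. About 0.14 kg. Origin: centre of its underside, z up.
- pot: loose white specimen pot with a yellow lid: pot 38 to 42 mm in diameter, lid 46 mm in diameter from 34 to 48 mm height (the top), the place to grip. About 0.07 kg. Origin: centre of its underside, z up.
- teal_tray: fixed shallow round tray with a teal rim, for the bottle: inside 70 mm in diameter, rim 4 mm thick, rim top 12 mm and inner floor 4 mm above the bench; grey liner. Origin: centre of its underside, at bench height, z up.
- black_tray: fixed shallow round tray with a black rim, for the eyepiece: inside 62 mm in diameter, rim 4 mm thick, rim top 12 mm and inner floor 4 mm above the bench; grey liner. Origin: centre of its underside, z up.
- red_tray: fixed shallow rectangular tray with a red rim, for the slide box: outside 100 mm (its x) by 70 mm (its y), inside 92 by 62 mm, rim 4 mm thick, rim top 12 mm and inner floor 4 mm above the bench; grey liner. Origin: centre of its underside, z up.
- yellow_tray: fixed shallow round tray with a yellow rim, for the specimen pot: inside 62 mm in diameter, rim 4 mm thick, rim top 12 mm and inner floor 4 mm above the bench; grey liner. Origin: centre of its underside, z up.
- beaker: bystander: loose clear glass beaker, 62 mm across the mouth, 85 mm high, on the left (+y) of the work. Origin: centre of its underside.
- amber_bottle: bystander: loose amber glass bottle with a black cap, 44 mm in diameter, 84 mm high, on the right (-y) of the work. Origin: centre of its underside.
Mind the look-alikes: they are no part of the job. What is meant by the pot is not blue, and is the smaller of those in its own colour.

How it is judged:
By the outcome, as a careful person would: the job done as asked, in the order asked, and still so for the second after the job is handed in, with the robot touching nothing.
It also fails if it takes over 102 s, if anything falls off the work surface, if the arm or the gripper's body presses on something with over 40 N, if the wrist force passes 120 N, or if a joint passes its speed limit or range.

## Working session

There is one attempt and no reset: what is moved stays moved. The work goes in short steps, Python scripts to look and compute and a shell command to move; the robot and the scene stay as the last step left them, time stands still between calls to the robot, and variables do not carry over. Pictures are saved under pics/ and viewed, at most 17 in all, crops included, and the job is handed in when it is done.

```bash
ls; mkdir -p pics; python3 - <<'E'
from cell import env
import cv2
o=env.get_obs();print(o)
for n in("top","side"):
    c=env.get_calibration(n);print(n,c)
    cv2.imwrite(f"pics/{n}0.png",env.read_camera(n))
print({k:v for k,v in env.get_calibration("wrist").items()},env.grip_point_offset)
E
```

```text
pics
{'time_s': 0.0, 'qpos': array([-72.41544819,  18.43865361,  -4.01603433,  83.17633616,
         1.29467847,  78.54060913,  -3.26052345]), 'joint_velocities': array([-0.00635469, -0.09210448,  0.14052006,  0.02269969, -0.12326217,
       -0.01507295,  0.00903736]), 'effort': array([-6.22184853e-04, -4.91273260e+01, -4.04549316e-01, -3.12549520e+01,
       -6.40135864e-02,  4.32283350e-02,  1.61932353e-04]), 'tool_pos': array([0.18749629, 0.62178016, 0.22145362]), 'tool_rot': array([-1.79889631e+02,  5.36143974e-03,  1.63225124e+02]), 'force': array([-0.63367628, -0.52983876, -0.42424268]), 'wrist_torque': array([-0.01487308,  0.02393721,  0.01625757]), 'grasp_force': 0.0, 'grip_width': 0.08729241646558374}
top {'fov_y': 50.524349283918504, 'cx': 280.15086139776747, 'cy': 211.6234848614326, 'pose': array([[-2.59328461e-02,  9.82036226e-01, -1.86901946e-01,
         3.72688337e-01],
       [-9.99663202e-01, -2.52913761e-02,  5.81622839e-03,
        -1.72196367e-02],
       [ 9.84739576e-04,  1.86989829e-01,  9.82361356e-01,
         1.06800607e+00],
       [ 0.00000000e+00,  0.00000000e+00,  0.00000000e+00,
         1.00000000e+00]])}
side {'fov_y': 54.789082383670106, 'cx': 283.12462550629107, 'cy': 208.17182997446366, 'pose': array([[ 0.92801071,  0.27716638, -0.24894761,  0.26397165],
       [-0.37230505,  0.66554622, -0.64686721, -0.81217234],
       [-0.0136037 ,  0.69298415,  0.72082446,  0.94435895],
       [ 0.        ,  0.        ,  0.        ,  1.        ]])}
{'fov_y': 69.10405280821706, 'cx': 281.07062159071995, 'cy': 211.0669692775514, 'pose': array([[ 0.2891214 , -0.91183152, -0.29149974,  0.10683774],
       [ 0.9572896 ,  0.27464919,  0.09035728,  0.64718198],
       [-0.00233045, -0.30517389,  0.95229379,  0.38403977],
       [ 0.        ,  0.        ,  0.        ,  1.        ]])} 0.0187
```

View pics/top0.png

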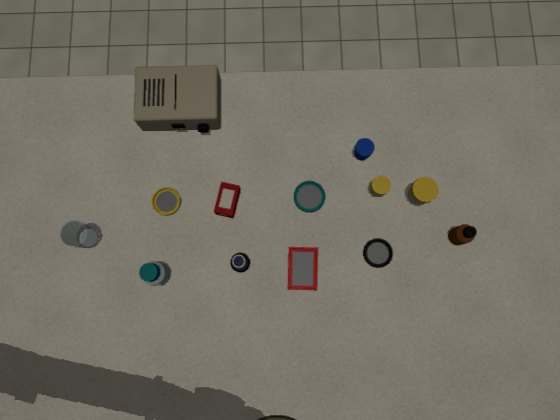

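View pics/side0.png

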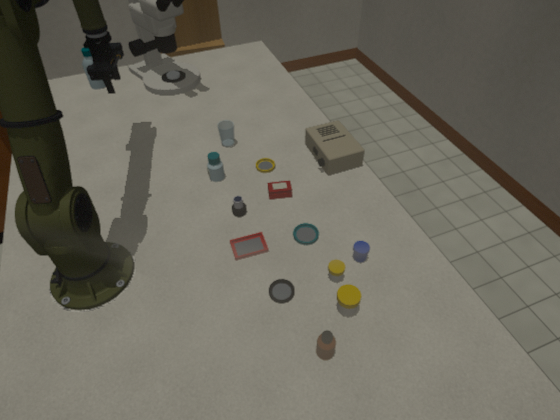

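Top view: teal bottle (152,272), eyepiece (240,262), slide box (227,200), yellow pots (381,186) small and (425,190) large, and a blue pot (364,149). Trays: yellow (166,201), teal (309,196), red (303,269), black (378,253). Bystanders: beaker (80,235) and amber bottle (462,235). In the side view there is another teal-capped thing at (88,55). Candidates for the pot: the small yellow one at (381,186) fits, since it is the smaller yellow and not blue. I'll confirm that in a crop.

```bash
cat > h.py <<'E'
from cell import env
import cv2,numpy as np
def snap(n,tag=None):
    c=env.get_calibration(n);im=env.read_camera(n)
    if tag:cv2.imwrite(f"pics/{tag}.png",im)
    return im,c
def ray(c,p):
    f=210/np.tan(np.radians(c["fov_y"]/2));P=c["pose"]
    d=P[:3,:3]@np.array([(p[0]-c["cx"])/f,-(p[1]-c["cy"])/f,-1]);return P[:3,3],d/np.linalg.norm(d)
def plane(c,p,z):
    o,d=ray(c,p);return o+d*(z-o[2])/d[2]
def tri(rs):
    A=sum(np.eye(3)-np.outer(d,d) for o,d in rs);b=sum((np.eye(3)-np.outer(d,d))@o for o,d in rs)
    x=np.linalg.solve(A,b);return x,[round(1e3*float(np.linalg.norm(np.cross(x-o,d))),1) for o,d in rs]
def proj(c,X):
    f=210/np.tan(np.radians(c["fov_y"]/2));q=np.linalg.inv(c["pose"])@np.append(X,1)
    return np.array([c["cx"]-f*q[0]/q[2],c["cy"]+f*q[1]/q[2]])
R={"teal":((82,90,50),(98,255,255)),"yellow":((20,110,80),(32,255,255)),"red":((172,110,60),(180,255,255)),"red2":((0,130,60),(5,255,255)),"black":((0,0,0),(180,255,45)),"blue":((108,110,50),(125,255,255))}
def mask(im,k):
    h=cv2.cvtColor(im,cv2.COLOR_BGR2HSV);m=cv2.inRange(h,*map(np.array,R[k]))
    return m|cv2.inRange(h,*map(np.array,R["red2"])) if k=="red" else m
def blobs(im,k,amin=40):
    cs,_=cv2.findContours(cv2.morphologyEx(mask(im,k),cv2.MORPH_CLOSE,np.ones((3,3))),cv2.RETR_EXTERNAL,cv2.CHAIN_APPROX_NONE)
    out=[]
    for q in cs:
        if cv2.contourArea(q)>amin and len(q)>5:
            out.append((cv2.fitEllipse(q) if k!="red" else cv2.minAreaRect(q),cv2.contourArea(q),q))
    return out
E
python3 - <<'E'
from h import *
ims={}
for n in("top","side"):
    im,c=snap(n);ims[n]=im
    for k in("teal","yellow","red","black","blue"):
        for e,a,q in blobs(im,k): print(n,k,np.round(e[0],1),np.round(e[1],1),round(e[2]),a,"w0/.05",plane(c,e[0],.01).round(3)[:2])
cr=[(ims["top"][120:240,330:480],3),(ims["side"][215:335,290:440],3),(ims["side"][20:140,50:200],3)]
a=[cv2.resize(x,(390,290),interpolation=cv2.INTER_CUBIC) for x,_ in cr]+[cv2.resize(ims["top"][180:300,120:270],(390,290))]
cv2.imwrite("pics/crops.png",np.vstack([np.hstack(a[:2]),np.hstack(a[2:])]))
E
```

```text
top teal [147.9 271.7] [16.4 17.9] 33 228.5 w0/.05 [0.438 0.292]
top teal [309.1 195.8] [29.9 30.4] 106 711.0 w0/.05 [ 0.611 -0.095]
top yellow [165.5 200.7] [27.1 28.1] 39 594.5 w0/.05 [0.608 0.254]
top yellow [424.7 189. ] [23.9 25.6] 122 479.0 w0/.05 [ 0.621 -0.378]
top yellow [380.6 184.6] [17.5 18.9] 109 258.0 w0/.05 [ 0.635 -0.271]
top red [302.5 268. ] [42. 29.] 90 1180.0 w0/.05 [ 0.437 -0.073]
top red [226.3 199.3] [18.7 33. ] 14 540.0 w0/.05 [0.608 0.107]
top black [275.8 418.3] [ 4.4 32. ] 89 42.0 w0/.05 [ 0.107 -0.002]
top black [239.5 261.8] [17.1 17.8] 135 86.0 w0/.05 [0.455 0.076]
top black [377.3 252.7] [27.5 28.5] 122 612.5 w0/.05 [ 0.469 -0.252]
top black [455.2 236.3] [13.  17.6] 150 123.0 w0/.05 [ 0.503 -0.441]
top black [468.7 231.7] [11.3 13. ] 86 114.5 w0/.05 [ 0.513 -0.475]
top black [202.8 127.3] [ 9.5 13.9] 96 101.0 w0/.05 [0.794 0.165]
top black [178.1 126. ] [ 6.5 16.8] 95 81.0 w0/.05 [0.8   0.227]
top black [218.4 102. ] [ 1.5 60.1] 0 50.0 w0/.05 [0.861 0.126]
top blue [238.1 261. ] [7.8 8.2] 36 48.5 w0/.05 [0.458 0.079]
top blue [364.3 147. ] [17.5 17.9] 81 244.0 w0/.05 [ 0.732 -0.237]
side teal [305.5 233.4] [18.  22.7] 95 55.0 w0/.05 [ 0.61  -0.097]
side teal [212.9 155.5] [ 6.6 10.5] 82 52.5 w0/.05 [0.449 0.375]
side yellow [348.4 295.9] [22.6 23.8] 114 421.5 w0/.05 [ 0.626 -0.338]
side yellow [336.2 267.2] [15.3 16. ] 106 190.5 w0/.05 [ 0.638 -0.244]
side yellow [264.9 164.7] [13.3 18.7] 88 192.5 w0/.05 [0.607 0.251]
side red [248. 240.] [14. 36.] 90 104.0 w0/.05 [ 0.441 -0.056]
side red [279.3 189.3] [15.4 22. ] 84 174.5 w0/.05 [0.608 0.113]
side black [173.2  75.9] [ 9.7 21.1] 84 62.5 w0/.05 [0.431 1.025]
side black [154.4  45. ] [16.6 57. ] 83 583.5 w0/.05 [0.404 1.395]
side black [166.7   4.1] [ 9.9 28.5] 83 153.0 w0/.05 [0.574 1.954]
side black [98.5 43.3] [33.7 95.1] 163 2173.0 w0/.05 [0.132 1.536]
side black [ 47.8 160.3] [ 74.8 329.8] 166 15485.5 w0/.05 [-0.117  0.582]
```

View pics/crops.png

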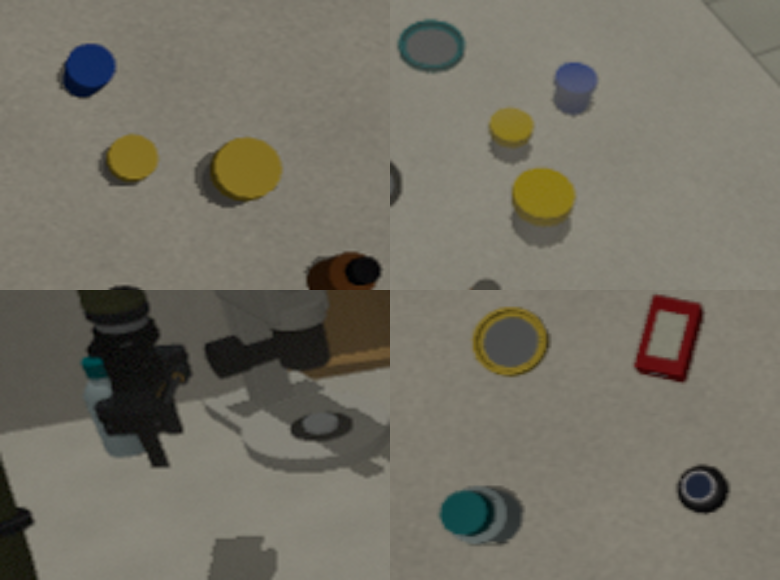

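The crop confirms it: the small yellow-lidded pot is at top (381,185) and side (336,267), and the big yellow and the blue one are decoys. The far teal bottle in the side view, bottom-left quarter, is beyond the work area and outside the top view. The bottle meant is at top (148,272). Next I triangulate.

```bash
python3 - <<'E'
from h import *
T,S=env.get_calibration("top"),env.get_calibration("side")
pr=dict(bottlecap=((148,272),(213.5,158)),eyetop=((238.1,261),(238,199.5)),box=((226.3,199.3),(279.7,188)),pot=((380.6,184.6),(336.2,267.2)),
 tealT=((309.1,195.8),(305.8,234)),yelT=((165.5,200.7),(264.9,164.7)),redT=((302.5,268),(249,245.5)),blkT=((377.3,252.7),(281.8,291)),bigY=((424.7,189),(348.4,295.9)))
for k,(a,b) in pr.items():
    x,r=tri([ray(T,a),ray(S,b)]);print(k,x.round(4),r)
im,_=snap("top")
for e,a,q in blobs(im,"red"):
    bx=cv2.boxPoints(e);w=np.array([plane(T,p,.012 if a>800 else .036) for p in bx])[:,:2];print(w.round(3).tolist())
    for i in(0,1):
        d=w[i+1]-w[i];print(np.linalg.norm(d).round(4),np.degrees(np.arctan2(d[1],d[0])).round(1))
E
```

```text
bottlecap [0.433  0.2713 0.0802] [0.1, 0.1]
eyetop [0.4546 0.075  0.0548] [0.7, 0.7]
box [0.6056 0.1051 0.023 ] [0.6, 0.6]
pot [ 0.6263 -0.2632  0.0423] [0.7, 0.7]
tealT [ 0.6123 -0.0954  0.0039] [0.5, 0.5]
yelT [0.6086 0.2554 0.0062] [0.4, 0.4]
redT [ 0.4377 -0.073   0.0057] [0.4, 0.4]
blkT [ 0.4698 -0.2535  0.0035] [0.6, 0.6]
bigY [ 0.6092 -0.362   0.0567] [1.0, 1.0]
[[0.487, -0.04], [0.486, -0.109], [0.387, -0.105], [0.389, -0.037]]
0.069 -91.5
0.0985 177.6
[[0.57, 0.135], [0.647, 0.116], [0.635, 0.072], [0.558, 0.092]]
0.0797 -13.8
0.0449 -105.8
```

Triangulated heights agree with the text and the residuals are below 1 mm. First move is to hover over the bottle.

```bash
python3 -m jog '[[-0.028,-0.022,0,0,0,0,0.087],[-0.028,-0.022,0,0,0,0,0.087],[-0.028,-0.022,0,0,0,0,0.087],[-0.028,-0.022,0,0,0,0,0.087],[-0.028,-0.022,0,0,0,0,0.087],[-0.028,-0.022,0,0,0,0,0.087],[-0.028,-0.022,0,0,0,0,0.087],[-0.028,-0.022,0,0,0,0,0.087],[-0.028,-0.022,0,0,0,0,0.087],[-0.028,-0.022,0,0,0,0,0.087],[-0.028,-0.022,0,0,0,0,0.087],[-0.028,-0.022,0,0,0,0,0.087]]' 20
cat >> h.py <<'E'
from scipy.spatial.transform import Rotation as Ro
def to(x,y,z,yaw=None):
    o=env.get_obs();M=Ro.from_euler("xyz",o["tool_rot"],degrees=True)
    print("now",o["tool_pos"].round(4),o["tool_rot"].round(1),"t",round(o["time_s"],2),"shift",M.inv().apply(np.array([x,y,z])-o["tool_pos"]).round(4))
    if yaw is not None: print("turn",(M.inv()*Ro.from_euler("xyz",[180,0,yaw],degrees=True)).as_rotvec().round(4))
E
python3 - <<'E'
from h import *
import time
im,c=snap("wrist","w1")
for k in("teal",):
    for e,a,q in blobs(im,k): print(np.round(e[0],1),np.round(e[1],1),a,plane(c,e[0],.096).round(4))
to(.433,.271,.12)
E
```

```text
time_s: 1.25
tool_pos: [0.4338, 0.271, 0.2228]
tool_rot: [180.0, 0.0, 163.2]
force: [1.0, 0.1, 0.6]
grip_width: 0.0873
grasp_force: 0.0
[275.9 201.3] [38.2 40.5] 1135.0 [0.4306 0.2672 0.096 ]
now [0.4391 0.263  0.223 ] [-179.9    0.3  162.6] t 1.3 shift [0.0087 0.0061 0.1029]
```

View pics/w1.png

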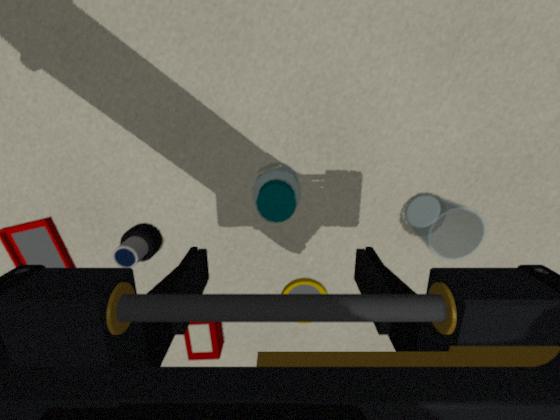

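The wrist view shows the cap at (276,201), but the arm was still settling. I'll let it settle and measure from two heights.

```bash
python3 -m jog '[[0,0,0,0,0,0,0.087],[0,0,0,0,0,0,0.087],[0,0,0,0,0,0,0.087]]' | head -3
cat >> h.py <<'E'
import pickle,os
def look(k,sel=0,z=.096,first=True,amin=300):
    im,c=snap("wrist");b=sorted(blobs(im,k,amin),key=lambda v:-v[1])
    for i,(e,a,q) in enumerate(b): print(i,k,np.round(e[0],1),np.round(e[1],1),round(e[2]),a,plane(c,e[0],z).round(4))
    if sel<len(b):
        r=ray(c,b[sel][0][0])
        if not first: print("tri",tri([pickle.load(open("r.pkl","rb")),r]))
        else: pickle.dump(r,open("r.pkl","wb"))
    return im,c
E
python3 -c "
from h import *
look('teal');to(.433,.271,.14)"
python3 -m jog '[[0,0,0.03,0,0,0,0.087],[0,0,0.03,0,0,0,0.087],[0,0,0.02,0,0,0,0.087],[0,0,0,0,0,0,0.087],[0,0,0,0,0,0,0.087]]' | head -3
python3 -c "
from h import *
look('teal',first=False);to(.433,.271,.14)"
```

```text
time_s: 1.55
tool_pos: [0.4323, 0.2737, 0.2225]
tool_rot: [180.0, -0.0, 163.3]
0 teal [274.1 204. ] [36.8 39.2] 105 1117.0 [0.4312 0.2675 0.096 ]
now [0.4322 0.274  0.2225] [180.   -0.  163.4] t 1.6 shift [-0.0017 -0.0027  0.0825]
time_s: 2.02
tool_pos: [0.4319, 0.2733, 0.142]
tool_rot: [-179.9, -0.1, 163.3]
0 teal [272.7 235.3] [48.3 53. ] 104 1978.0 [0.4312 0.2675 0.096 ]
tri (array([0.43121043, 0.26747688, 0.09590582]), [0.0, 0.0])
now [0.433  0.2737 0.1434] [180.    0.  163.3] t 2.07 shift [-0.0007 -0.0026  0.0034]
```

Cap top is at z 0.0959, which matches. I keep the fingertips above the 70 mm shoulder with the TCP at about 0.073.

```bash
python3 -m jog '[[0,-0.006,0.01,0,0,0,0.087],[0,0,0.03,0,0,0,0.087],[0,0,0.02,0,0,0,0.06],[0,0,0.01,0,0,0,0.06],[0,0,0,0,0,0,0.06],[0,0,0,0,0,0,0.035],[0,0,0,0,0,0,0.03],[0,0,0,0,0,0,0.03],[0,0,0,0,0,0,0.03],[0,0,0,0,0,0,0.03],[0,0,0,0,0,0,0.03],[0,0,0,0,0,0,0.03]]' 20
python3 -c "
from h import *
to(.612,-.0955,.15)"
```

```text
time_s: 3.07
tool_pos: [0.4319, 0.2672, 0.0733]
tool_rot: [179.9, 0.0, 163.2]
force: [0.3, -0.3, 3.0]
grip_width: 0.0387
grasp_force: 20.0
now [0.4319 0.2672 0.0733] [179.9   0.  163.2] t 3.07 shift [-0.2772 -0.2952 -0.0768]
```

```bash
python3 -m jog '[[0,0,-0.02,0,0,0,0.03],[0,0,-0.04,0,0,0,0.03],[-0.01,-0.01,-0.02,0,0,0,0.03],[-0.02,-0.02,0,0,0,0,0.03],[-0.028,-0.028,0,0,0,0,0.03],[-0.028,-0.028,0,0,0,0,0.03],[-0.028,-0.028,0,0,0,0,0.03],[-0.028,-0.028,0,0,0,0,0.03],[-0.028,-0.028,0,0,0,0,0.03],[-0.028,-0.028,0,0,0,0,0.03],[-0.02,-0.02,0,0,0,0,0.03],[-0.01,-0.01,0,0,0,0,0.03]]'
python3 -m jog '[[0,0,0,0,0,0,0.03],[0,0,0,0,0,0,0.03],[0,0,0,0,0,0,0.03]]'
python3 -c "
from h import *
im,c=look('teal',z=.012);cv2.imwrite('pics/w2.png',im);to(.612,-.0955,.15)"
```

```text
time_s: 4.07
tool_pos: [0.5848, -0.0229, 0.1523]
tool_rot: [-179.8, 0.1, 162.9]
force: [-0.7, 0.1, -1.7]
grip_width: 0.0384
grasp_force: 20.0
time_s: 4.32
tool_pos: [0.5832, -0.0157, 0.152]
tool_rot: [180.0, -0.1, 163.3]
force: [-0.2, 1.3, -1.6]
grip_width: 0.0385
grasp_force: 20.0
0 teal [281.1 266.7] [66.1 76.9] 90 3703.0 [ 0.6568 -0.0372  0.012 ]
1 teal [215.9 239.6] [59.6 63.2] 57 1014.0 [ 0.6056 -0.095   0.012 ]
now [ 0.5833 -0.0153  0.1521] [ 1.800e+02 -1.000e-01  1.634e+02] t 4.37 shift [-0.0505 -0.0686  0.002 ]
```

View pics/w2.png

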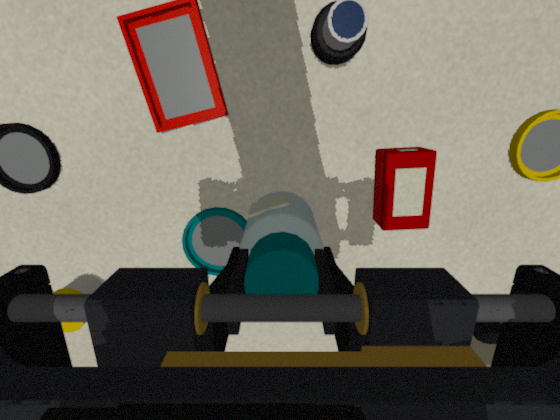

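Held bottle at (281,266). The teal tray's rim shows at (183–240, 207–275), partly hidden. I'll fit its outer arc and measure the red and black trays in the same picture.

```bash
cat >> h.py <<'E'
def arc(c,q,z,sel):  # circle fit on bench-plane points of outer contour
    p=cv2.convexHull(q)[:,0].astype(float);p=p[sel(p)]
    w=np.array([plane(c,u,z)[:2] for u in p]);A=np.c_[2*w,np.ones(len(w))]
    s=np.linalg.lstsq(A,(w**2).sum(1),rcond=None)[0];return s[:2].round(4),round(float(np.sqrt(s[2]+s[0]**2+s[1]**2)),4),len(w)
def rect(c,q,z,n=4):
    w=np.array([plane(c,u[0].astype(float),z)[:2] for u in q],np.float32)*1000
    r=cv2.minAreaRect(w);return np.round(r[0],1),np.round(r[1],1),round(r[2],1)
E
python3 - <<'E'
from h import *
im,c=snap("wrist")
b=sorted(blobs(im,"teal",300),key=lambda v:-v[1])
print("teal",arc(c,b[1][2],.012,lambda p:p[:,0]<240))
for e,a,q in blobs(im,"red",800): print("red",e[0],[rect(c,q,z) for z in(.012,.036)])
im[250:]=255
for e,a,q in blobs(im,"black",800): print("blk",e[0],a,arc(c,q,.012,lambda p:p[:,0]>2))
T=env.get_calibration("top");im,_=snap("top")
for k in("teal","yellow","black"):
    for e,a,q in blobs(im,k,550): print("top",k,e[0],arc(T,q,.012,lambda p:p[:,0]>0))
E
```

```text
teal (array([ 0.6086, -0.0941]), 0.0385, 23)
red (403.338134765625, 188.56082153320312) [(array([608.9, 106.6]), array([59.2, 85.2]), 76.0), (array([600.4,  98.9]), array([54.5, 78.5]), 76.0)]
red (172.34906005859375, 64.97168731689453) [(array([436.4, -71.7]), array([ 71.4, 100.7]), 86.6), (array([441.7, -65.3]), array([65.7, 92.7]), 86.6)]
blk (23.298141479492188, 157.83041381835938) 1235.0 (array([ 0.4694, -0.2472]), 0.035, 25)
blk (339.02410888671875, 30.195127487182617) 979.0 (array([0.4526, 0.0754]), 0.024, 25)
top yellow (165.70245361328125, 200.79281616210938) (array([0.6076, 0.2535]), 0.0349, 21)
top black (377.24310302734375, 252.6881103515625) (array([ 0.4686, -0.2513]), 0.0337, 21)
top black (303.6848449707031, 273.54315185546875) (array([ 0.3956, -0.1018]), 0.2692, 11)
top black (224.67214965820312, 274.20208740234375) (array([0.4201, 0.1268]), 0.2908, 10)
```

```bash
python3 -m jog '[[-0.015,-0.02,0,0,0,0,0.03],[-0.02,-0.03,0,0,0,0,0.03],[-0.0123,-0.0183,0,0,0,0,0.03],[0,0,0.02,0,0,0,0.03],[0,0,0.02,0,0,0,0.03],[0,0,0.01,0,0,0,0.03],[0,0,0,0,0,0,0.03],[0,0,0,0,0,0,0.03],[0,0,0,0,0,0,0.03]]'
python3 - <<'E'
from h import *
to(.609,-.0945,.078)
im,c=snap("wrist","w3");
b=sorted(blobs(im,"teal",200),key=lambda v:-v[1])
for e,a,q in b: print(e[0],a,q[:,0].min(0),q[:,0].max(0))
E
```

```text
time_s: 5.22
tool_pos: [0.6103, -0.0956, 0.1037]
tool_rot: [180.0, 0.1, 163.3]
force: [0.6, -0.9, -1.5]
grip_width: 0.0385
grasp_force: 20.0
now [ 0.6103 -0.0956  0.1037] [1.800e+02 1.000e-01 1.633e+02] t 5.22 shift [0.0016 0.0007 0.0257]
(281.0335998535156, 266.68353271484375) 3691.5 [245 232] [318 293]
(281.13018798828125, 213.69775390625) 1354.5 [238 170] [324 233]
```

View pics/w3.png

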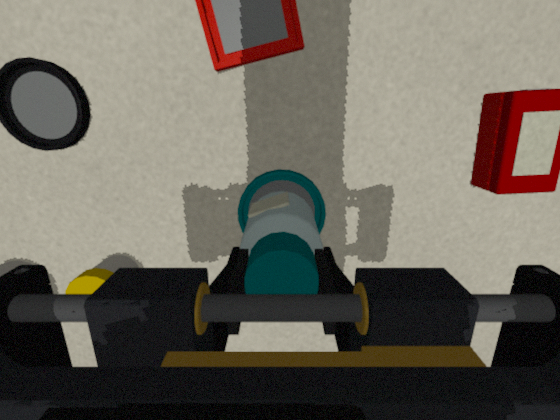

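The tray rim (238–324 across) is centred on the held bottle at column 281. Lowering gently.

```bash
python3 -m jog '[[0.0015,0.0005,0.01,0,0,0,0.03],[0,0,0.008,0,0,0,0.03],[0,0,0.004,0,0,0,0.03],[0,0,0.002,0,0,0,0.03],[0,0,0.001,0,0,0,0.03],[0,0,0,0,0,0,0.03]]'
python3 -m jog '[[0,0,0.001,0,0,0,0.03],[0,0,0.0005,0,0,0,0.03],[0,0,0,0,0,0,0.03]]'
```

```text
time_s: 5.77
tool_pos: [0.6083, -0.0955, 0.0776]
tool_rot: [180.0, 0.0, 163.2]
force: [0.3, -0.6, -1.2]
grip_width: 0.0385
grasp_force: 20.0
time_s: 6.02
tool_pos: [0.6088, -0.0957, 0.0774]
tool_rot: [180.0, 0.1, 163.2]
force: [-2.4, 0.1, 5.3]
grip_width: 0.0383
grasp_force: 20.0
```

```bash
python3 -m jog '[[0,0,0,0,0,0,0.055],[0,0,0,0,0,0,0.065],[0,0,0,0,0,0,0.065],[0,0,0,0,0,0,0.065],[0,0,-0.02,0,0,0,0.065],[0,0,-0.04,0,0,0,0.065],[0.02,0.01,-0.01,0,0,0,0.065],[0.034,0.02,0,0,0,0,0.065],[0.034,0.02,0,0,0,0,0.065],[0.034,0.02,0,0,0,0,0.065],[0.034,0.02,0,0,0,0,0.065],[0.034,0.02,0,0,0,0,0.065]]'
python3 -m jog '[[0.008,0.009,0,0,0,0,0.065],[0,0,0,0,0,0,0.065],[0,0,0,0,0,0,0.065],[0,0,0,0,0,0,0.065]]'
python3 - <<'E'
from h import *
im,c=snap("wrist","w4");to(.453,.0755,.06)
for k in("black","blue"):
    for e,a,q in blobs(im[:260],k,200): print(k,np.round(e[0],1),np.round(e[1],1),a,plane(c,e[0],.06).round(4))
E
```

```text
time_s: 7.02
tool_pos: [0.4567, 0.0659, 0.1461]
tool_rot: [180.0, 0.0, 163.2]
force: [1.1, -0.3, -0.5]
grip_width: 0.0649
grasp_force: 0.0
time_s: 7.35
tool_pos: [0.4538, 0.0746, 0.1463]
tool_rot: [-180.0, 0.1, 163.1]
force: [-0.6, -0.1, -0.2]
grip_width: 0.0644
grasp_force: 0.0
now [0.4539 0.0743 0.1462] [-180.     0.   163.1] t 7.4 shift [0.0012 0.0009 0.0861]
black [280.2 216.2] [24.3 25.6] 487.0 [0.4536 0.0743 0.06  ]
black [280.3 203.9] [41.8 48.9] 682.0 [0.4431 0.0776 0.06  ]
```

View pics/w4.png

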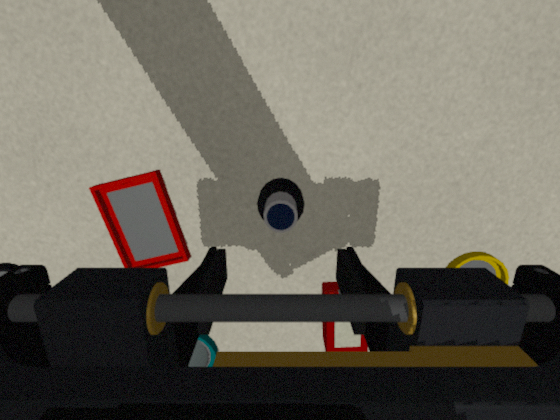

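The lens top is at (280,216), almost centred. A second look from lower down will check the height.

```bash
python3 -m jog '[[0,0,0.02,0,0,0,0.065],[0,0,0.02,0,0,0,0.065],[0,0,0,0,0,0,0.065],[0,0,0,0,0,0,0.065]]'|head -2
python3 - <<'E'
from h import *
r0=(None)
im,c=snap("wrist");to(.4536,.0743,.034)
# previous view ray re-derived from w4: same orientation, camera 40 mm higher
c0=dict(c);P=c["pose"].copy();P[2,3]+=.1462-env.get_obs()["tool_pos"][2];c0["pose"]=P
for e,a,q in blobs(im[:300],"black",400): print(np.round(e[0],1),np.round(e[1],1),a,plane(c,e[0],.06).round(4),tri([ray(c0,(280.2,216.2)),ray(c,e[0])]))
E
```

```text
time_s: 7.73
tool_pos: [0.4527, 0.0742, 0.1054]
now [0.4535 0.0748 0.1064] [-180.     0.   163.1] t 7.78 shift [-0.0002 -0.0004  0.0724]
[480.7 283.3] [ 35.3 191.1] 4433.0 [0.5364 0.2105 0.06  ] (array([0.38089037, 0.09893251, 0.26495819]), [6.1, 6.1])
[ 81.1 283.3] [ 35.5 193.9] 4520.0 [ 0.4467 -0.0857  0.06  ] (array([0.38004285, 0.09517352, 0.26435088]), [6.0, 6.0])
[282.1 276.6] [ 49.8 293.8] 3884.5 [0.4864 0.0653 0.06  ] (array([0.40350551, 0.09002673, 0.21106664]), [0.3, 0.3])
[280.9 235.6] [28.4 30.3] 673.5 [0.4536 0.0743 0.06  ] (array([0.44474103, 0.0767415 , 0.08254491]), [0.4, 0.4])
[281.  218.6] [48.3 57.2] 955.5 [0.4411 0.0782 0.06  ] (array([ 0.81585941, -0.04151259, -1.07495119]), [2.1, 2.1])
```

Both views put the lens at (0.4536, 0.0743) on z = 0.06, and top/side triangulation gave 0.055. That is consistent, so I grasp.

```bash
python3 -m jog '[[0,0,0.03,0,0,0,0.065],[0,0,0.03,0,0,0,0.065],[0,0,0.0107,0,0,0,0.06],[0,0,0,0,0,0,0.05],[0,0,0,0,0,0,0.02],[0,0,0,0,0,0,0.02],[0,0,0,0,0,0,0.02],[0,0,0,0,0,0,0.02],[0,0,0,0,0,0,0.02],[0,0,0,0,0,0,0.02],[0,0,0,0,0,0,0.02]]' 20
python3 -c "
from h import *
to(.469,-.249,.11)"
```

```text
time_s: 8.7
tool_pos: [0.4538, 0.0757, 0.0363]
tool_rot: [179.9, 0.1, 163.2]
force: [-1.3, -1.9, 6.7]
grip_width: 0.0285
grasp_force: 20.0
now [0.4538 0.0757 0.0363] [1.799e+02 1.000e-01 1.632e+02] t 8.7 shift [-0.1085 -0.3064 -0.0738]
```

```bash
python3 -m jog '[[0,0,-0.02,0,0,0,0.02],[0,0,-0.04,0,0,0,0.02],[-0.006,-0.017,-0.014,0,0,0,0.02],[-0.012,-0.034,0,0,0,0,0.02],[-0.012,-0.034,0,0,0,0,0.02],[-0.012,-0.034,0,0,0,0,0.02],[-0.012,-0.034,0,0,0,0,0.02],[-0.012,-0.034,0,0,0,0,0.02],[-0.012,-0.034,0,0,0,0,0.02],[-0.006,-0.017,0,0,0,0,0.02],[0,0,0,0,0,0,0.02],[0,0,0,0,0,0,0.02]]'
python3 - <<'E'
from h import *
for i in range(2): im,c=snap("wrist")
cv2.imwrite("pics/w5.png",im);to(.469,-.249,.04)
for e,a,q in blobs(im[:265],"black",300): print(np.round(e[0],1),a,q[:,0].min(0),q[:,0].max(0),arc(c,q,.012,lambda p:p[:,0]<265))
E
```

```text
time_s: 9.7
tool_pos: [0.4641, -0.1771, 0.109]
tool_rot: [180.0, -0.1, 163.1]
force: [0.0, 0.7, -2.3]
grip_width: 0.0286
grasp_force: 20.0
now [ 0.4645 -0.1749  0.1089] [ 1.800e+02 -1.000e-01  1.633e+02] t 9.8 shift [-0.0256 -0.0697  0.0688]
[281.  250.6] 2120.5 [237 211] [325 264] (array([ 0.5482, -0.1422]), 0.0994, 6)
[202.1 235. ] 3820.0 [165 202] [239 264] (array([ 0.4671, -0.2514]), 0.0347, 26)
```

View pics/w5.png

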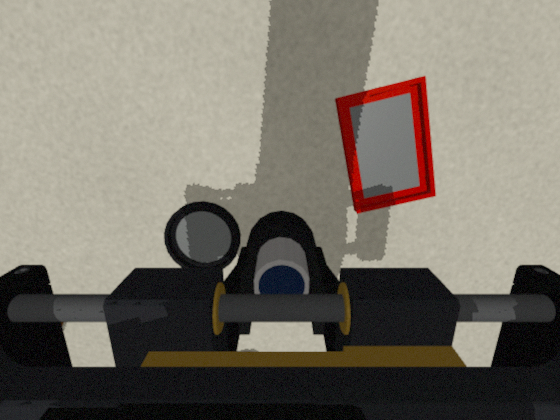

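The black tray is at (202,235) and the held eyepiece at (281,250). I refit the rim without the cropped edge.

```bash
python3 - <<'E'
from h import *
im,c=snap("wrist")
for e,a,q in blobs(im[:275,:238],"black",300): print(a,arc(c,q,.012,lambda p:(p[:,1]<260)&(p[:,0]<232)))
for e,a,q in blobs(im,"red",800): print("red",rect(c,q,.012))
to(.468,-.2505,.08)
E
```

```text
4477.5 (array([ 0.4662, -0.2497]), 0.0335, 10)
red (array([436.6, -73.6]), array([71.5, 99.7]), 86.5)
now [ 0.4646 -0.1746  0.109 ] [ 1.800e+02 -1.000e-01  1.634e+02] t 9.85 shift [-0.025  -0.0718  0.0289]
```

```bash
python3 -m jog '[[-0.005,-0.017,0,0,0,0,0.02],[-0.012,-0.035,0,0,0,0,0.02],[-0.0075,-0.02,0,0,0,0,0.02],[0,0,0.02,0,0,0,0.02],[0,0,0.025,0,0,0,0.02],[0,0,0.012,0,0,0,0.02],[0,0,0,0,0,0,0.02],[0,0,0,0,0,0,0.02]]'
python3 -c "
from h import *
im,c=snap('wrist','w6');to(.4675,-.2505,.039)"
```

```text
time_s: 10.52
tool_pos: [0.4672, -0.2512, 0.052]
tool_rot: [180.0, -0.1, 163.3]
force: [0.9, -0.2, -0.4]
grip_width: 0.0283
grasp_force: 20.0
now [ 0.468  -0.2517  0.0529] [180.    0.  163.3] t 10.57 shift [0.0009 0.001  0.0139]
```

View pics/w6.png

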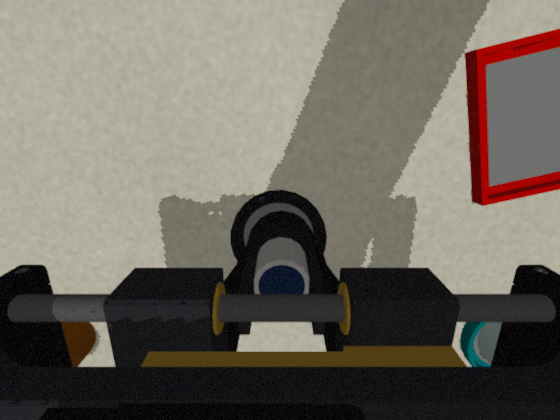

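The rim (231–326) surrounds the eyepiece, which is about 2 px right of centre. Lowering.

```bash
python3 -m jog '[[0,-0.001,0.005,0,0,0,0.02],[0,0,0.004,0,0,0,0.02],[0,0,0.002,0,0,0,0.02],[0,0,0.001,0,0,0,0.02],[0,0,0.001,0,0,0,0.02],[0,0,0,0,0,0,0.02],[0,0,0,0,0,0,0.02]]'
python3 -m jog '[[0,0,0.001,0,0,0,0.02],[0,0,0,0,0,0,0.02]]'
```

```text
time_s: 11.15
tool_pos: [0.4673, -0.2534, 0.0404]
tool_rot: [179.9, 0.0, 163.2]
force: [-2.1, 1.7, 6.4]
grip_width: 0.0285
grasp_force: 20.0
time_s: 11.32
tool_pos: [0.4674, -0.2534, 0.0404]
tool_rot: [179.9, -0.0, 163.2]
force: [-5.7, 2.9, 13.7]
grip_width: 0.0283
grasp_force: 20.0
```

```bash
python3 -m jog '[[0,0,0,0,0,0,0.05],[0,0,0,0,0,0,0.05],[0,0,0,0,0,0,0.05],[0,0,0,0,0,0,0.05],[0,0,-0.02,0,0,0,0.05],[0,0,-0.04,0,0,0,0.075],[0,0.01,-0.035,0,0,0,0.075],[-0.001,0.025,-0.01,0,0,0,0.075],[-0.003,0.04,0,0,0,0,0.075],[-0.003,0.04,0,0,0,0,0.075],[-0.003,0.04,0,0,0,0,0.075],[-0.003,0.04,0,0,0,0,0.075]]'
python3 -m jog '[[-0.003,0.04,0,0,0,0,0.075],[-0.003,0.04,0,0,0,0,0.075],[-0.003,0.04,0,0,0,0,0.075],[-0.003,0.04,0,0,0,0,0.075],[-0.003,0.02,0,0,0,0,0.075],[0,0,0,0,0,0,0.075],[0,0,0,0,0,0,0.075],[0,0,0,0,0,0,0.075]]'
python3 - <<'E'
from h import *
im,c=snap("wrist","w7");to(.605,.105,.1,166)
for e,a,q in blobs(im,"red",800): print(np.round(e[0]),a,rect(c,q,.036))
E
```

```text
time_s: 12.32
tool_pos: [0.5363, -0.0686, 0.1436]
tool_rot: [180.0, 0.0, 163.2]
force: [1.1, -0.5, -0.5]
grip_width: 0.0743
grasp_force: 0.0
time_s: 12.98
tool_pos: [0.6018, 0.0961, 0.143]
tool_rot: [-179.9, -0.0, 163.2]
force: [0.3, -0.7, 0.1]
grip_width: 0.0752
grasp_force: 0.0
now [0.6019 0.0955 0.1432] [-179.9   -0.   163.1] t 13.03 shift [-0.0002  0.0101  0.0432]
turn [-0.0011 -0.0001 -0.0508]
[289. 204.] 3889.5 (array([601.2, 104.2]), array([45. , 79.9]), 76.0)
[48. 82.] 9764.5 (array([443.8, -54.3]), array([70.2, 92.4]), 86.5)
```

View pics/w7.png

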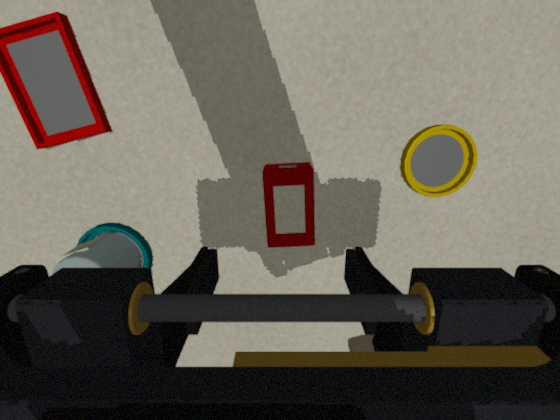

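The box top (its label side) is centred around (289,204). Correcting for the visible end face, the centre is (0.603, 0.104) at yaw −14. Centre and align, then descend.

```bash
python3 -m jog '[[0.0013,0.0082,0.02,0,0,-0.05,0.075],[0,0,0.035,0,0,0,0.075],[0,0,0.035,0,0,0,0.075],[0,0,0.01,0,0,0,0.075],[0,0,0,0,0,0,0.075],[0,0,0,0,0,0,0.075]]' 25
python3 - <<'E'
from h import *
im,c=snap("wrist");to(.603,.1037,.013,166)
for e,a,q in blobs(im,"red",800): print(np.round(e[0]),a,rect(c,q,.036),q[:,0].min(0),q[:,0].max(0))
E
```

```text
time_s: 13.53
tool_pos: [0.6036, 0.1045, 0.0442]
tool_rot: [-180.0, 0.0, 166.0]
force: [0.3, 0.1, -0.2]
grip_width: 0.0749
grasp_force: 0.0
now [0.6047 0.105  0.0454] [1.799e+02 1.000e-01 1.660e+02] t 13.58 shift [ 0.0014 -0.0017  0.0323]
turn [0.0011 0.0026 0.0001]
[279. 240.] 7672.5 (array([594.3, 106.1]), array([45. , 69.8]), 76.0) [241 187] [317 293]
```

```bash
python3 -m jog '[[0.001,-0.001,0.015,0,0,0,0.075],[0,0,0.012,0,0,0,0.075],[0,0,0.004,0,0,0,0.07],[0,0,0,0,0,0,0.05],[0,0,0,0,0,0,0.036],[0,0,0,0,0,0,0.036],[0,0,0,0,0,0,0.036],[0,0,0,0,0,0,0.036],[0,0,0,0,0,0,0.036],[0,0,0,0,0,0,0.036]]' 25
python3 -c "
from h import *
to(.4366,-.0727,.093,176.5)"
```

```text
time_s: 14.42
tool_pos: [0.6026, 0.105, 0.0131]
tool_rot: [180.0, 0.1, 166.1]
force: [-0.2, -0.3, 3.2]
grip_width: 0.0458
grasp_force: 25.0
now [0.6026 0.105  0.0131] [1.800e+02 1.000e-01 1.661e+02] t 14.42 shift [ 0.1183 -0.2124 -0.0801]
turn [ 0.0003  0.001  -0.1818]
```

```bash
python3 -m jog '[[0,0,-0.02,0,0,0,0.036],[0,0,-0.04,0,0,0,0.036],[0.0083,-0.0124,-0.02,0,0,0,0.036],[0.018,-0.032,0,0,0,0,0.036],[0.02,-0.036,0,0,0,0,0.036],[0.02,-0.036,0,0,0,0,0.036],[0.02,-0.036,0,0,0,0,0.036],[0.02,-0.036,0,0,0,0,0.036],[0.012,-0.024,0,0,0,0,0.036],[0,0,0,0,0,-0.09,0.036],[0,0,0,0,0,-0.09,0.036],[0,0,0,0,0,0,0.036]]'
python3 -m jog '[[0,0,0,0,0,0,0.036],[0,0,0,0,0,0,0.036],[0,0,0,0,0,0,0.036]]'|head -3
python3 - <<'E'
from h import *
im,c=snap("wrist","w8");to(.4366,-.0727,.017,176.5)
for e,a,q in blobs(im,"red",500): print(np.round(e[0]),a,e[1],e[2],q[:,0].min(0),q[:,0].max(0))
E
```

```text
time_s: 15.42
tool_pos: [0.4357, -0.0729, 0.0924]
tool_rot: [179.9, 0.0, 176.5]
force: [0.2, -0.2, -1.9]
grip_width: 0.0461
grasp_force: 25.0
time_s: 15.67
tool_pos: [0.4362, -0.0724, 0.0922]
tool_rot: [-180.0, -0.0, 176.4]
now [ 0.4362 -0.0724  0.0922] [-180.    -0.   176.4] t 15.72 shift [-0.0004 -0.0003  0.0752]
turn [-0.0003 -0.0003 -0.0022]
[281. 333.] 1584.0 (81.99998474121094, 22.999996185302734) -0.0 [240 322] [322 345]
[281. 226.] 9084.0 (135.0, 92.0) 90.0 [235 158] [327 293]
```

View pics/w8.png

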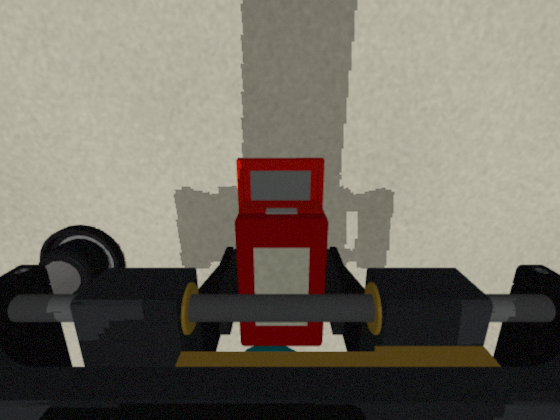

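The held box (237–326) and the tray edge (row 158, columns 237–324) line up squarely. Lowering.

```bash
python3 -c "
from h import *
c=env.get_calibration('wrist');print(plane(c,(281,158),.012),plane(c,(281,218),.0792+.036))"
python3 -m jog '[[0,0,0.02,0,0,0,0.036],[0,0,0.03,0,0,0,0.036],[0,0,0.015,0,0,0,0.036],[0,0,0.005,0,0,0,0.036],[0,0,0.002,0,0,0,0.036],[0,0,0.001,0,0,0,0.036],[0,0,0,0,0,0,0.036],[0,0,0,0,0,0,0.036]]'
```

```text
[ 0.38554774 -0.06873375  0.012     ] [ 0.40013785 -0.06957704  0.1152    ]
time_s: 16.38
tool_pos: [0.4372, -0.0726, 0.0203]
tool_rot: [180.0, 0.1, 176.4]
force: [-0.6, -0.7, -1.3]
grip_width: 0.0459
grasp_force: 25.0
```

```bash
python3 -m jog '[[0.0015,0,0.0015,0,0,0,0.036],[0,0,0.001,0,0,0,0.036],[0,0,0.001,0,0,0,0.036],[0,0,0,0,0,0,0.036],[0,0,0,0,0,0,0.036]]' | tail -4
python3 -m jog '[[0,0,0.0005,0,0,0,0.036],[0,0,0,0,0,0,0.036]]' | tail -5
```

```text
tool_rot: [179.9, -0.0, 176.4]
force: [-4.1, 1.5, 10.2]
grip_width: 0.0457
grasp_force: 25.0
tool_pos: [0.4349, -0.0724, 0.017]
tool_rot: [179.9, -0.0, 176.4]
force: [-6.9, 0.7, 16.4]
grip_width: 0.0458
grasp_force: 25.0
```

```bash
python3 -m jog '[[0,0,0,0,0,0,0.056],[0,0,0,0,0,0,0.056],[0,0,0,0,0,0,0.056],[0,0,-0.013,0,0,0,0.056],[0,0,-0.03,0,0,0,0.056],[0,0,-0.04,0,0,0,0.062],[0,0,-0.04,0,0,0,0.062],[-0.012,-0.01,-0.01,0,0,0,0.062],[-0.025,-0.021,0,0,0,0,0.062],[-0.029,-0.0255,0,0,0,0,0.062],[-0.029,-0.0255,0,0,0,0,0.062],[-0.029,-0.0255,0,0,0,0,0.062]]'
python3 -m jog '[[-0.029,-0.0255,0,0,0,0,0.062],[-0.029,-0.0255,0,0,0,0,0.062],[-0.02,-0.02,0,0,0,0,0.062],[0,0,0,0,0,0.115,0.062],[0,0,0,0,0,0.115,0.062],[0,0,0,0,0,0.115,0.062],[0,0,0,0,0,0.115,0.062],[0,0,0,0,0,0,0.062],[0,0,0,0,0,0,0.062],[0,0,0,0,0,0,0.062]]'|head -3
python3 - <<'E'
from h import *
im,c=look("yellow",z=.048,sel=1);cv2.imwrite("pics/w9.png",im);to(.6263,-.2632,.1)
E
```

```text
time_s: 17.97
tool_pos: [0.5531, -0.1883, 0.1484]
tool_rot: [180.0, 0.1, 176.5]
force: [0.5, 0.6, 0.4]
grip_width: 0.062
grasp_force: 0.0
time_s: 18.8
tool_pos: [0.625, -0.2631, 0.1481]
tool_rot: [-180.0, -0.0, 150.2]
0 yellow [178. 247.] [62.7 67.3] 75 3191.5 [ 0.6074 -0.3643  0.048 ]
1 yellow [281.2 209.8] [49.2 50.1] 178 1935.0 [ 0.6238 -0.2618  0.048 ]
now [ 0.6251 -0.2631  0.1482] [180.   -0.  150.2] t 18.85 shift [-0.0011  0.0006  0.0482]
```

View pics/w9.png

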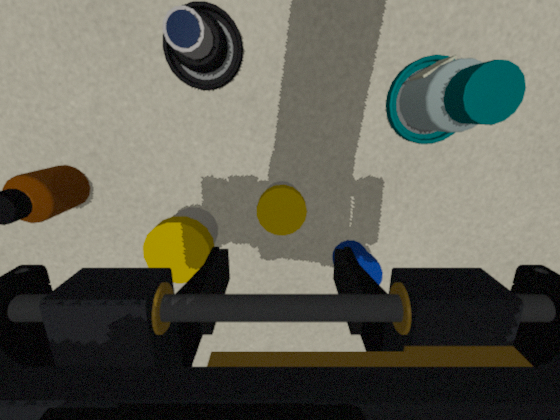

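The pot is centred at (281,210). The big yellow pot (178,247) and the blue one (358,262) are clear of the 62 mm-open fingers. One lower look for the height.

```bash
python3 -m jog '[[-0.001,0.001,0.02,0,0,0,0.062],[0,0,0.03,0,0,0,0.062],[0,0,0.01,0,0,0,0.062],[0,0,0,0,0,0,0.062],[0,0,0,0,0,0,0.062]]'|head -3
python3 - <<'E'
from h import *
im,c=look("yellow",z=.048,sel=1,first=False);to(.6238,-.2618,.024)
E
```

```text
time_s: 19.27
tool_pos: [0.6262, -0.263, 0.0884]
tool_rot: [-180.0, -0.0, 150.1]
0 yellow [280.2 233. ] [62.3 62.9] 5 3077.5 [ 0.6233 -0.2615  0.048 ]
1 yellow [155.5 264. ] [45.1 76.4] 100 1842.0 [ 0.5987 -0.3538  0.048 ]
tri (array([ 0.56395329, -0.2308726 ,  0.23786656]), [7.6, 7.6])
now [ 0.6269 -0.2635  0.0895] [1.800e+02 1.000e-01 1.501e+02] t 19.32 shift [ 0.0036 -0.0001  0.0655]
```

Both heights give the same point at z = 0.048 (the "tri" line used the wrong blob, so I ignore it), and top/side gave 0.042. Grasp the lid.

```bash
python3 -m jog '[[0.004,0,0.02,0,0,0,0.062],[0,0,0.03,0,0,0,0.062],[0,0,0.0145,0,0,0,0.062],[0,0,0,0,0,0,0.062],[0,0,0,0,0,0,0.045],[0,0,0,0,0,0,0.036],[0,0,0,0,0,0,0.036],[0,0,0,0,0,0,0.036],[0,0,0,0,0,0,0.036],[0,0,0,0,0,0,0.036]]' 15
python3 -c "
from h import *
to(.6076,.2535,.15)"
```

```text
time_s: 20.15
tool_pos: [0.6241, -0.2617, 0.0256]
tool_rot: [180.0, 0.2, 150.0]
force: [-0.7, -0.4, 5.9]
grip_width: 0.0445
grasp_force: 15.0
now [ 0.6241 -0.2617  0.0256] [180.    0.2 150. ] t 20.15 shift [ 0.2712  0.4383 -0.1249]
```

```bash
python3 -m jog '[[0,0,-0.02,0,0,0,0.036],[0,0,-0.04,0,0,0,0.036],[0,0,-0.04,0,0,0,0.036],[0,0,-0.04,0,0,0,0.036],[0.01,0.015,-0.01,0,0,0,0.036],[0.02,0.033,0,0,0,0,0.036],[0.02,0.033,0,0,0,0,0.036],[0.02,0.033,0,0,0,0,0.036],[0.02,0.033,0,0,0,0,0.036],[0.02,0.033,0,0,0,0,0.036],[0.02,0.033,0,0,0,0,0.036],[0.02,0.033,0,0,0,0,0.036]]'|head -2
python3 -m jog '[[0.02,0.033,0,0,0,0,0.036],[0.02,0.033,0,0,0,0,0.036],[0.02,0.033,0,0,0,0,0.036],[0.02,0.033,0,0,0,0,0.036],[0.012,0.02,-0,0,0,0,0.036],[0,0,0.03,0,0,0,0.036],[0,0,0.02,0,0,0,0.036],[0,0,0,0,0,0,0.036],[0,0,0,0,0,0,0.036],[0,0,0,0,0,0,0.036]]'
python3 - <<'E'
from h import *
im,c=snap("wrist","w10");to(.6076,.2535,.08)
for e,a,q in blobs(im,"yellow",300): print(np.round(e[0],1),a,q[:,0].min(0),q[:,0].max(0),arc(c,q,.012,lambda p:p[:,0]>0))
E
```

```text
time_s: 21.15
tool_pos: [0.6152, 0.029, 0.174]
time_s: 21.98
tool_pos: [0.6128, 0.2041, 0.1252]
tool_rot: [179.9, 0.1, 150.0]
force: [-0.3, 0.1, -0.9]
grip_width: 0.0446
grasp_force: 15.0
now [0.6132 0.2042 0.1257] [1.799e+02 1.000e-01 1.500e+02] t 22.03 shift [0.0295 0.0398 0.0457]
[281. 269.] 3878.0 [239 237] [323 293] (array([0.6788, 0.1667]), 0.0444, 24)
[325.  174.7] 4373.0 [288 137] [362 212] (array([0.6073, 0.2543]), 0.0347, 39)
```

View pics/w10.png

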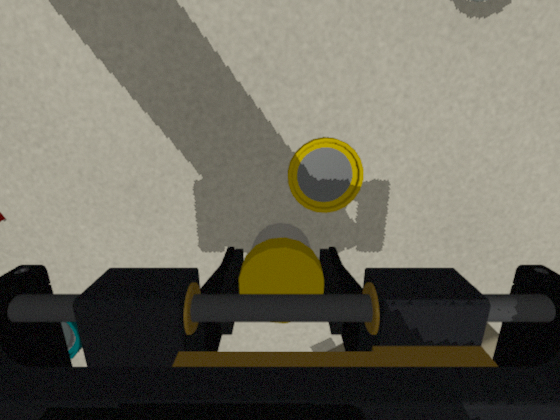

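The yellow tray is fully in view at (325,175). Its fit is (0.6073, 0.2543) with radius 34.7 mm (35 expected). Move over and lower.

```bash
python3 -m jog '[[0.01,0.013,0,0,0,0,0.036],[0.02,0.027,0,0,0,0,0.036],[0,0,0.02,0,0,0,0.036],[0,0,0.03,0,0,0,0.036],[0,0,0.025,0,0,0,0.036],[0,0,0.0115,0,0,0,0.036],[0,0,0,0,0,0,0.036],[0,0,0,0,0,0,0.036]]'
python3 -c "
from h import *
im,c=snap('wrist','w11');to(.6073,.254,.03)"
```

```text
time_s: 22.7
tool_pos: [0.6063, 0.255, 0.0382]
tool_rot: [180.0, 0.0, 150.1]
force: [-0.2, -0.9, -0.3]
grip_width: 0.0447
grasp_force: 15.0
now [0.6072 0.255  0.0392] [1.799e+02 1.000e-01 1.500e+02] t 22.75 shift [-0.0005 -0.0008  0.0092]
```

View pics/w11.png

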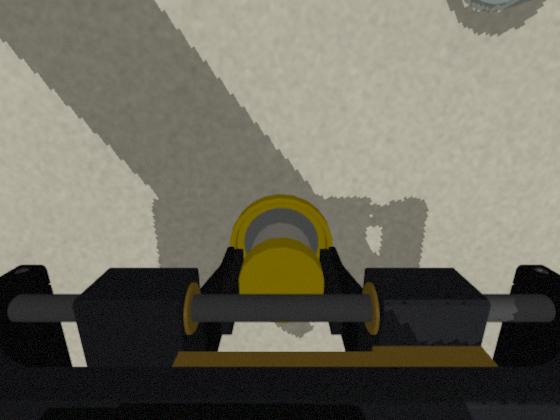

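The rim (231–331) is centred on the pot (281). Final lowering.

```bash
python3 -m jog '[[0,0,0.004,0,0,0,0.036],[0,0,0.002,0,0,0,0.036],[0,0,0.0015,0,0,0,0.036],[0,0,0.001,0,0,0,0.036],[0,0,0,0,0,0,0.036],[0,0,0,0,0,0,0.036]]'|tail -5
python3 -m jog '[[0,0,0.001,0,0,0,0.036],[0,0,0,0,0,0,0.036]]'|tail -5
```

```text
tool_pos: [0.6063, 0.2545, 0.0297]
tool_rot: [179.9, 0.0, 150.0]
force: [-1.2, -0.6, 3.6]
grip_width: 0.0446
grasp_force: 15.0
tool_pos: [0.6063, 0.2545, 0.0296]
tool_rot: [179.9, -0.0, 150.0]
force: [-3.7, -1.1, 10.5]
grip_width: 0.0446
grasp_force: 15.0
```

```bash
python3 -m jog '[[0,0,0,0,0,0,0.062],[0,0,0,0,0,0,0.062],[0,0,0,0,0,0,0.062],[0,0,0,0,0,0,0.062],[0,0,-0.02,0,0,0,0.062],[0,0,-0.04,0,0,0,0.062],[0,0,-0.04,0,0,0,0.062],[0,0,-0.04,0,0,0,0.062],[0,0,-0.03,0,0,0,0.062],[0.03,0.02,0,0,0,0,0.062],[0.03,0.02,0,0,0,0,0.062],[0.03,0.02,0,0,0,0,0.062]]'|head -2
python3 -m jog '[[0.03,0.02,0,0,0,0,0.062],[0.03,0.02,0,0,0,0,0.062],[0.03,0.02,0,0,0,0,0.062],[0.03,0.02,0,0,0,0,0.062],[0,0,0,0,0,0,0.062],[0,0,0,0,0,0,0.062],[0,0,0,0,0,0,0.062],[0,0,0,0,0,0,0.062]]'
python3 - <<'E'
from h import *
t,_=snap("top");s,_=snap("side")
a=cv2.resize(t[110:310,50:500],(800,356));b=cv2.resize(s[110:310,150:450],(366,244));w=cv2.resize(snap("wrist")[0],(325,244))
v=np.full((600,800,3),255,np.uint8);v[:356]=a;v[356:,:366]=b;v[356:,400:725]=w;cv2.imwrite("pics/fin.png",v)
E
```

```text
time_s: 24.42
tool_pos: [0.558, 0.3518, 0.1988]
time_s: 25.08
tool_pos: [0.4952, 0.4786, 0.1978]
tool_rot: [-180.0, 0.1, 149.9]
force: [-0.8, -0.5, -0.6]
grip_width: 0.062
grasp_force: 0.0
```

View pics/fin.png

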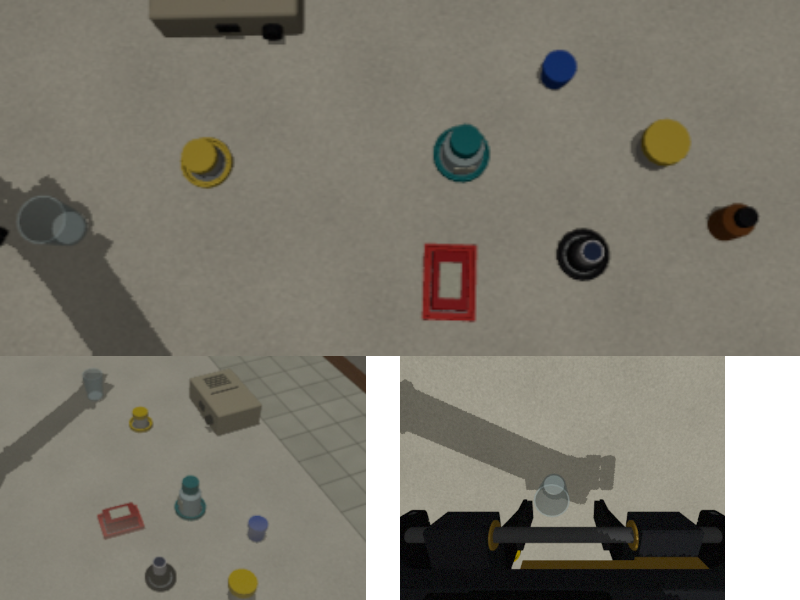

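All four stand inside their own trays and upright. The pot's lid offset in the top view (top-view panel, 200,155) is parallax. The beaker, the amber bottle and the decoys are untouched.

```bash
python3 -c "
from cell import env
print(env.sign_off())"
```

```text
the job is handed in; nothing more can be done
None
```

The bottle, eyepiece, slide box and pot now stand upright in their matching trays, placed in that order, with the beaker, amber bottle and look-alikes left where they were, and I handed the job in at about 25 s; the sign-off returned no verdict.

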